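Reset the tripped trough pump with its sunken key

TASK

The trough pump has tripped. Flip the small toggle switch on its grey box right over to the other side, then press the black key sunk in the oblong well (not the one in the round well) all the way down and keep it down for a full second, and once it has come up again flip the toggle right back to the side it started on. Only push with the fingertips: do not press the key in the round well, and do not pick up or shift the loose hardware lying about.

Things in the scene. Friction and masses are not known exactly. Their poses are not given: they have to be found in the camera images.
- switch_box: grey plastic box with the toggle switch on top, 120 mm (its x) by 90 mm (its y) and 45 mm tall, fixed to the ledge. Origin: centre of its underside; z up. Its x axis is the direction in which the toggle swings as its joint grows.
- toggle (a joint): toggle lever angle in rad: 0 leans 0.5 rad from upright towards the box's -x, 1.0 leans 0.5 rad towards its +x (both are stops). It starts within 0.1 of 0. Plain friction, about 1.5 N at the tip; it stays where it is left. The pivot lies 47 mm above the box's underside (2 mm above its top) over the box's centre, its axis is the box's y.
- toggle_tip (a point): centre of the 16 mm black plastic ball at the end of the toggle lever; the lever is a steel rod of 10 mm diameter, 48 mm from pivot to this point, and swings with the joint.
- oblong_pod: grey plastic push-key housing with an oblong (rectangular) well in its top, 90 mm (its x) by 110 mm (its y) and 58 mm tall, screwed down to the ledge, flat top. Origin: centre of its underside. The well is centred, open upward, 38 mm along the housing's x by 68 mm along its y, 34 mm deep, with upright walls; the key to press stands in the middle of its floor.
- reset_key_top (a point): centre of the top face of the round black key in the oblong well, 26 mm diameter; released, it is 36 mm above the ledge, 22 mm below the rim of the well and 12 mm above the well's floor. Moves with the key.
- reset_key (a joint): how far the key in the oblong well is pressed, m: 0 released, 0.006 fully down (stop). Spring: 1.5 N to start it, 5 N fully down; it springs back when released.
- round_pod: grey plastic push-key housing with a round well in its top, 90 mm (its x) by 110 mm (its y) and 58 mm tall, screwed down to the ledge, flat top. Origin: centre of its underside. The well is centred, 56 mm diameter, 34 mm deep, with a key like the other one. Leave its key alone.
- test_key (a joint): how far the key in the round well is pressed, m: 0 released, 0.006 fully down.
- axle_bolt: loose rusted bolt with a hexagon head and a nut, 132 mm long along its x, 27 mm tall; origin under its middle.
- drip_emitter: loose blue plastic drip emitter, a 28 mm disc with a nozzle, 27 mm tall; origin under its middle.
- insulator: loose cream ceramic insulator standing upright, 42 mm diameter, 52 mm tall; origin under its middle.
- gate_latch: loose galvanised gate latch lying flat, 130 mm long along its x, 45 mm wide, 22 mm tall; origin under its middle.
- collar: loose steel collar lying flat, 48 mm outside, 16 mm tall; origin under its middle.
- pipe_tee: loose black plastic pipe tee lying flat, 70 mm long along its x, 30 mm tall; origin under its middle.
There are look-alikes about, which are no part of the job. Of the things that look like the drip_emitter, the smallest one is meant.

How it is judged (in metres and radians):
On the way, in this order (a step that is already met when the one before it is completed fails the run):
1. the toggle is flipped right over to the other side (value of joint toggle above 0.75 rad and value of joint reset_key below 0.002 m), for 0.2 s.
2. the key in the oblong well is pressed fully down and kept there for about a second, the toggle still flipped over (value of joint reset_key above 0.0045 m and value of joint toggle above 0.75 rad), for 0.8 s.
3. the key is up again and the toggle is flipped back to its starting side (value of joint toggle below 0.25 rad and value of joint reset_key below 0.0015 m), for 0.2 s.
At the end, for the whole second after the job is handed in: the toggle is back on its starting side (joint below 0.25 rad), both keys are up (less than 1.5 mm down), and all loose hardware lies still within 30 mm of where it was (all of step 3 and value of joint test_key below 0.0015 m and distance of each of axle_bolt, drip_emitter, insulator, gate_latch, collar, pipe_tee from where it was at the start of the episode below 0.03 m and linear speed of each of axle_bolt, drip_emitter, insulator, gate_latch, collar, pipe_tee below 0.05 m/s); the robot touches nothing.
It fails at once if the key in the round well is pressed (more than 3 mm) (value of joint test_key above 0.003 m).
It fails at once if the key in the oblong well is pressed (more than 3 mm) while the toggle is not flipped over (value of joint reset_key above 0.003 m and value of joint toggle below 0.5 rad).
It fails at once if a loose thing is shifted by more than 30 mm (distance of any of axle_bolt, drip_emitter, insulator, gate_latch, collar, pipe_tee from where it was at the start of the episode above 0.03 m).
It fails at once if a loose thing is lifted more than 15 mm off the ledge (height (world z) of any of axle_bolt, drip_emitter, insulator, gate_latch, collar, pipe_tee above 0.015 m).
It also fails if it takes over 54 s, if anything falls off the work surface, if the arm or the gripper's body presses on something with over 40 N, if the wrist force passes 120 N, or if a joint passes its speed limit or range.

ROBOT

A 7-joint arm with a two-finger parallel gripper is mounted at the origin on the work surface. World frame = base frame: x ahead of the robot, y to its left, z up, the work surface at z = 0. Lengths are in m, angles in degrees, forces in N, time in s.
With the tool pointing down it reaches from about 0.425 to 0.875 m from the base axis. Payload 4.7 kg.
Tool frame: the origin (TCP) lies at the very end of the fingers, on their centre line; the grasp point (between the pads) lies 19 mm behind it (pinch_z is the distance from the TCP to the grasp point, in m); z points along the fingers, y is the direction in which the jaws open and shut (so a half turn about z gives the same grasp; the last joint's range is limited). The gripper opens to 87 mm and grips with 3 to 60 N. Pads are 19 mm wide; open, the fingers measure 117 mm over their backs; the gripper's body (75 mm by 190 mm) begins 51 mm behind the grasp point.
Start: joints at [-74.536, 18.392, -4.016, 83.108, 1.295, 78.541, -3.26], TCP at [0.164, 0.629, 0.223] pointing down, gripper open.
Joint ranges: [-163.93, 163.93], [-17.29, 119.83], [-79.2, 71.16], [3.27, 140.29], [-89.18, 269.18], [5.43, 117.66], [-154.24, 154.24]. Speed limits (degrees/s): [147.25, 147.25, 180, 180, 180, 180, 180].

INTERFACE

Orientations are given as [roll, pitch, yaw] about the fixed x, y, z axes, in that order (R = Rz(yaw) Ry(pitch) Rx(roll)).
In Python, from cell import get_obs, read_camera, camera_params, sign_off, pinch_z gives the robot as it stands.
- The arm moves only by the shell command python3 -m handwheel 'ROWS' [FORCE]. ROWS is JSON, a list of rows, each a list of 5 numbers: the finger opening in m, from 0 to 0.087, then the shift along the tool's x, y, z in m, then the turn about the tool's z in rad. In form: [[jaw, tx, ty, tz, twist], ...]. A call has 1 to 20 rows; each row is the pose to reach, as a shift and turn from the pose commanded when the call began, along the tool's axes at that moment; what a row does not reach only later rows make up. A row lasts 1/10 s, in which the tool goes at most 50 mm and 8.59 degrees, less where a joint would pass 70% of its speed; a pose out of reach is approached as far as the arm can. A call with a gripper value outside its range is refused whole. The fingers move at their own pace and stop on an object; FORCE is the grip in N (left out, the last holds). Time passes only in rows, so rows that repeat a pose let the fingers close. It gives the time, the measured TCP pose, the force and the opening at its end, in the units of the state.
- get_obs(): the state, without advancing time (a new reading comes with each control period).
- read_camera(name): name is "scene" or "top" or "wrist"; returns the picture (400x640x3 uint8, blue, green, red); there is no depth.
- camera_params(name): a dict with "camera_matrix" (3x3 intrinsics, pixels), "R" (3x3) and "t" (3): a world point X has camera coordinates R X + t. Camera axes: x right, y down, z forward; pixel columns grow to the right and rows downward; lengths in m; the calibration is good to about 2 mm. A picture is of the moment at which its call begins: read the wrist's pose just before it. camera_params takes no time and is no camera call; for the wrist camera it gives the pose at the moment of the call.
- sign_off(): hands the job in, once; it reports no verdict.
The state is a dict: "time_s": time; "qpos": joint angles; "joint_velocities": joint speeds; "effort": joint torques, N m; "tool_pos": TCP position; "tool_rot": TCP orientation; "force": force on the tool from outside, world axes, zero at the start; "wrist_torque": the same for the moment, N m; "grip_width": finger opening in m.
Only numpy, scipy, OpenCV 4.12 (cv2) and the standard library are available. Lean on these libraries where they do the work, as an engineer would, in place of code of your own. Each camera call takes 0.05 s, during which the arm holds its last target.

## Working session

There is one attempt and no reset: what is moved stays moved. The work goes in short steps, Python scripts to look and compute and a shell command to move; the robot and the scene stay as the last step left them, time stands still between calls to the robot, and variables do not carry over. Pictures are saved under pics/ and viewed, and the job is handed in when it is done.

```bash
mkdir -p pics; ls; python3 - <<'E'
from cell import *
import cv2
print(get_obs(), pinch_z)
for n in ("scene","top"):
    cv2.imwrite(f"pics/{n}0.png",read_camera(n)); p=camera_params(n); print(n,p)
E
```

```text
pics
{'time_s': 0.0, 'qpos': array([-74.53580829,  18.43892294,  -4.01560593,  83.17567018,
         1.29610883,  78.5383838 ,  -3.26123564]), 'joint_velocities': array([-0.06636396,  0.08654361,  0.01736749, -0.01553499, -0.0354451 ,
        0.08623131, -0.08595597]), 'effort': array([-5.16359778e-04, -4.91289783e+01, -4.03998401e-01, -3.12528992e+01,
       -6.39036717e-02,  4.38574667e-02,  1.94277945e-04]), 'tool_pos': array([0.1643802 , 0.62830797, 0.22145632]), 'tool_rot': array([-1.79892326e+02,  6.73206672e-03,  1.65344638e+02]), 'force': array([-0.18163408,  0.16572006, -0.59586984]), 'wrist_torque': array([ 0.04003815, -0.00685967, -0.02530239]), 'grip_width': 0.08723158724858678} 0.0187
scene {'camera_matrix': array([[442.3138963 ,   0.        , 316.66438914],
       [  0.        , 442.3138963 , 205.82376722],
       [  0.        ,   0.        ,   1.        ]]), 'R': array([[-0.58092316,  0.81377797,  0.01713746],
       [ 0.47687558,  0.35733388, -0.80305802],
       [-0.65963472, -0.45834256, -0.59565437]]), 't': array([ 0.3591337 , -0.22537082,  1.60981895])}
top {'camera_matrix': array([[493.9141607 ,   0.        , 323.22144415],
       [  0.        , 493.9141607 , 203.44814804],
       [  0.        ,   0.        ,   1.        ]]), 'R': array([[ 0.00905675, -0.99982782,  0.01619613],
       [-0.99543356, -0.01055376, -0.09487174],
       [ 0.09502633, -0.01526294, -0.99535774]]), 't': array([-0.00947085,  0.5743548 ,  1.26090643])}
```

View pics/scene0.png

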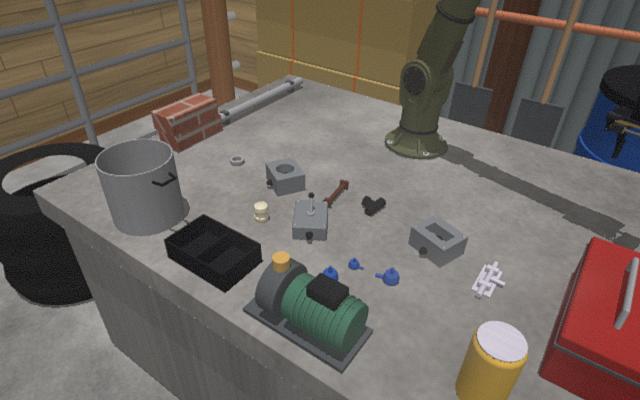

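View pics/top0.png

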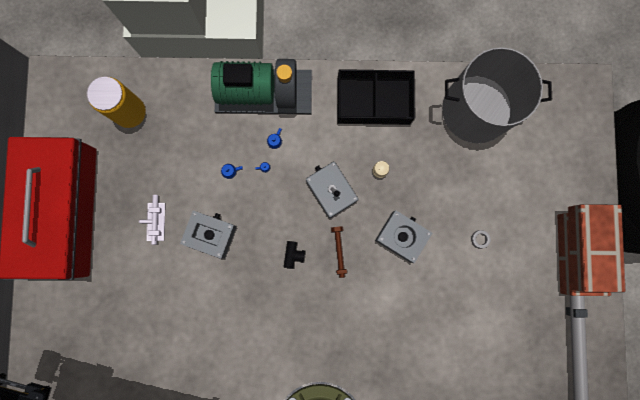

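The top view shows the switch box near (332,190), the oblong pod near (209,235) and the round pod near (404,236). The bolt is at (340,252), the tee at (293,254) and the small emitter at (264,167). I'll zoom in on these next.

```bash
python3 - <<'E'
import cv2,numpy as np
t=cv2.imread("pics/top0.png");s=cv2.imread("pics/scene0.png")
f=lambda im,x,y,w,h,k:cv2.resize(im[y:y+h,x:x+w],None,fx=k,fy=k,interpolation=cv2.INTER_CUBIC)
a=f(t,290,150,80,80,7); cv2.imwrite("pics/c1.png",a)
cv2.imwrite("pics/c2.png",f(t,172,200,75,70,8))
cv2.imwrite("pics/c3.png",f(s,280,180,70,70,8))
cv2.imwrite("pics/c4.png",f(s,400,205,80,70,8))
E
```

```text
(no output)
```

View pics/c1.png

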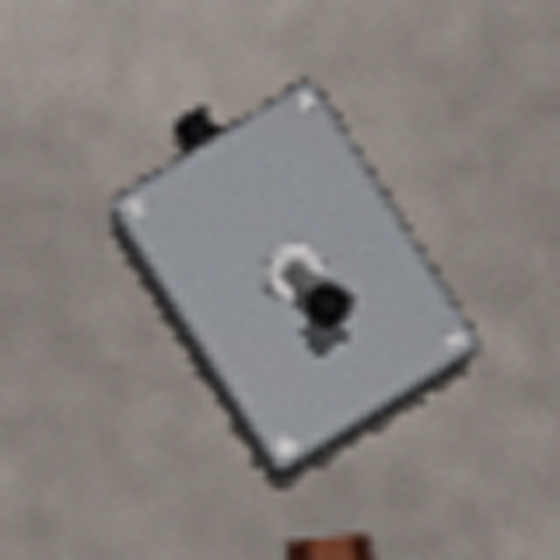

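View pics/c2.png

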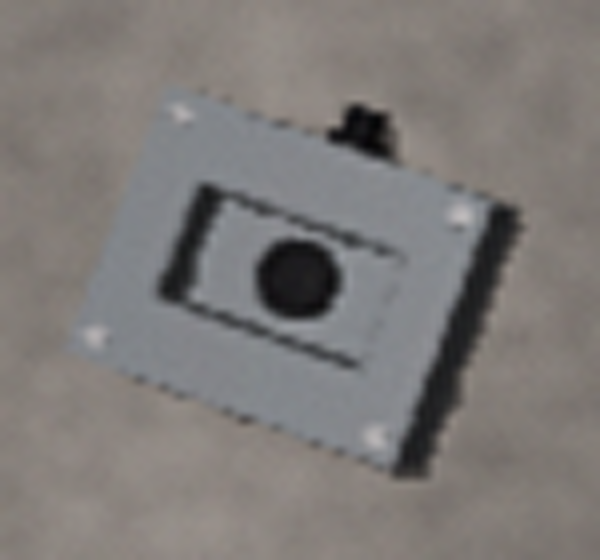

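View pics/c3.png

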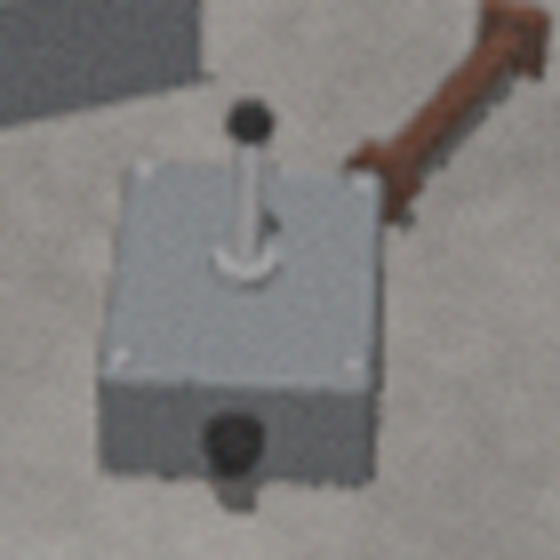

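View pics/c4.png

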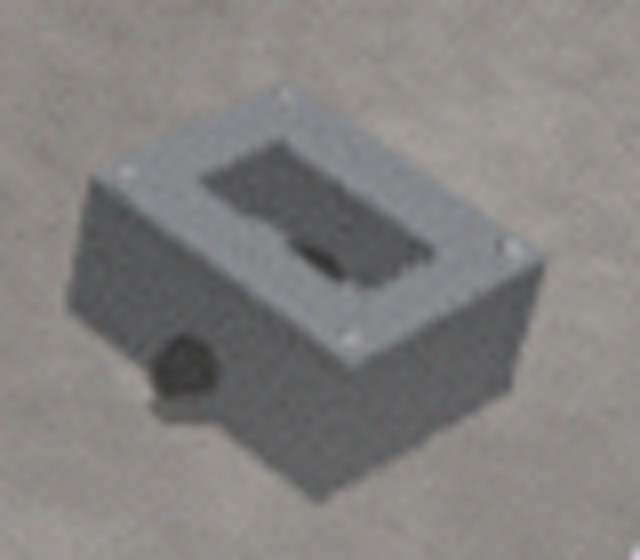

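```bash
cat > h.py <<'E'
from cell import *
import numpy as np, cv2
def ray(n,px,z,p=None):
    p=p or camera_params(n); K,R,t=p["camera_matrix"],p["R"],np.array(p["t"])
    d=R.T@np.linalg.solve(K,[px[0],px[1],1]); c=-R.T@t
    return c+d*(z-c[2])/d[2]
def proj(n,X,p=None):
    p=p or camera_params(n); x=p["camera_matrix"]@(p["R"]@np.array(X)+p["t"]); return x[:2]/x[2]
E
python3 - <<'E'
from h import *
def go(n,pts,k,o,z):
    q=np.array([ray(n,((u+.5)/k-.5+o[0],(v+.5)/k-.5+o[1]),z)[:2] for u,v in pts]); return q
def rep(q):
    print(q.round(4).tolist(),"c",q.mean(0).round(4)); 
    for i in range(4):
        d=q[(i+1)%4]-q[i]; print("  len %.4f ang %.1f"%(np.hypot(*d),np.degrees(np.arctan2(d[1],d[0]))))
print("box"); rep(go("top",[(117,203),(308,82),(474,340),(283,470)],7,(290,150),.045))
rep(go("scene",[(128,163),(380,172),(378,382),(100,378)],8,(280,180),.045))
print("obl"); rep(go("top",[(168,92),(492,205),(398,472),(75,350)],8,(172,200),.058))
rep(go("scene",[(93,177),(285,85),(545,262),(352,365)],8,(400,205),.058))
print("key",go("top",[(298,278)],8,(172,200),.036))
print("ball z~.089",go("top",[(326,302)],7,(290,150),.089),go("scene",[(250,120)],8,(280,180),.089))
print("collar of lever",go("top",[(297,272)],7,(290,150),.047))
print("others")
for nm,px,z in [("insul",(381,169),.05),("bolt1",(337,228),.013),("bolt2",(342,275),.013),("tee",(293,254),.015),("em small",(264,167),.013),("em",(274,141),.013),("em",(229,171),.013),("round",(403,236),.04),("latch",(154,220),.01)]:
    print(nm,ray("top",px,z).round(3))
E
```

```text
box
[[0.6368, 0.0408], [0.6829, -0.0294], [0.5874, -0.0913], [0.5387, -0.0213]] c [ 0.6115 -0.0253]
  len 0.0840 ang -56.7
  len 0.1138 ang -147.1
  len 0.0853 ang 124.8
  len 0.1161 ang 32.3
[[0.5861, -0.0966], [0.5375, -0.0228], [0.6335, 0.0422], [0.6856, -0.0311]] c [ 0.6107 -0.0271]
  len 0.0884 ang 123.4
  len 0.1159 ang 34.1
  len 0.0900 ang -54.6
  len 0.1191 ang -146.6
obl
[[0.5486, 0.3272], [0.5139, 0.2241], [0.4298, 0.2513], [0.467, 0.3536]] c [0.4898 0.2891]
  len 0.1089 ang -108.6
  len 0.0884 ang 162.1
  len 0.1089 ang 70.0
  len 0.0858 ang -17.9
[[0.5153, 0.2229], [0.4328, 0.253], [0.4689, 0.3551], [0.5503, 0.3251]] c [0.4918 0.289 ]
  len 0.0878 ang 160.0
  len 0.1083 ang 70.5
  len 0.0867 ang -20.2
  len 0.1080 ang -108.9
key [[0.49093603 0.28916499]]
ball z~.089 [[ 0.59571776 -0.03480433]] [[ 0.59005098 -0.04126712]]
collar of lever [[ 0.61166131 -0.02579365]]
others
insul [ 0.663 -0.152  0.05 ]
bolt1 [ 0.511 -0.041  0.013]
bolt2 [ 0.389 -0.055  0.013]
tee [0.442 0.074 0.015]
em small [0.671 0.154 0.013]
em [0.742 0.129 0.013]
em [0.659 0.246 0.013]
round [ 0.491 -0.21   0.04 ]
latch [0.528 0.439 0.01 ]
```

```bash
python3 -m handwheel '[[0.087,-0.03,-0.03,0,0],[0.087,-0.06,-0.06,0,0],[0.087,-0.09,-0.09,0,0],[0.087,-0.12,-0.12,0,0.1],[0.087,-0.16,-0.15,0,0.2],[0.087,-0.2,-0.18,0,0.3],[0.087,-0.23,-0.21,0,0.4],[0.087,-0.27,-0.24,0,0.5],[0.087,-0.31,-0.27,0,0.6],[0.087,-0.35,-0.3,0,0.7],[0.087,-0.38,-0.34,0,0.738],[0.087,-0.42,-0.37,0,0.738],[0.087,-0.46,-0.4,0,0.738],[0.087,-0.5,-0.43,0,0.738],[0.087,-0.54,-0.47,0,0.738],[0.087,-0.57,-0.5,0,0.738],[0.087,-0.598,-0.52,0,0.738],[0.087,-0.598,-0.52,0,0.738],[0.087,-0.598,-0.52,0,0.738]]'
python3 - <<'E'
from h import *
o=get_obs();print(o["tool_pos"],o["tool_rot"],o["qpos"],o["time_s"])
p=camera_params("wrist");im=read_camera("wrist");cv2.imwrite("pics/w1.png",im)
for n,X in [("piv",(.611,-.026,.047)),("tip",(.592,-.0385,.089))]: print(n,proj("wrist",X,p))
E
```

```text
time_s: 2.0
tool_pos: [0.6112, -0.0261, 0.2217]
tool_rot: [-179.9, -0.0, 123.0]
force: [-0.4, -0.1, -0.2]
grip_width: 0.0869
[ 0.61117938 -0.02613206  0.22173483] [-1.79916265e+02 -4.09290718e-02  1.22957410e+02] [-27.71985439  15.14113634  33.46067282  90.04117251  -8.46453306
  77.46368838  39.63707437] 2.0
piv [315.59020977 178.41821763]
tip [289.16297225 189.32126964]
```

View pics/w1.png

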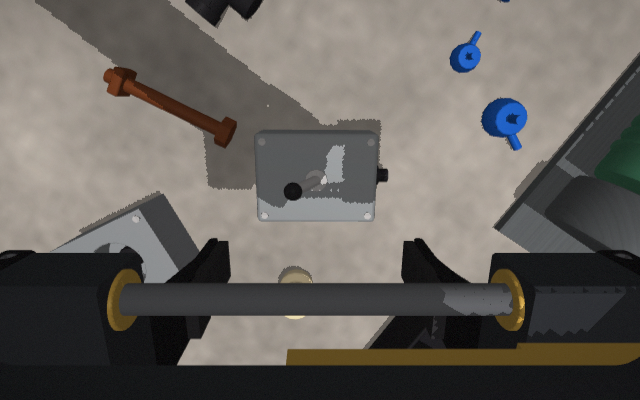

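The wrist view confirms the box is square to the jaws. The ball is at (292,190), against a predicted (289,189), and the lever foot is at (318,179). Next I straddle the lever, lower, and push along +y.

```bash
python3 -m handwheel '[[0.087,0,0,0.04,0],[0.087,0,0,0.08,0],[0.087,0,0,0.12,0],[0.087,0,0,0.14,0],[0.087,0,0,0.156,0],[0.087,0,0,0.156,0],[0.087,0,0.01,0.156,0],[0.087,0,0.02,0.156,0],[0.087,0,0.028,0.156,0],[0.087,0,0.036,0.156,0],[0.087,0,0.042,0.156,0],[0.087,0,0.046,0.156,0],[0.087,0,0.049,0.156,0],[0.087,0,0.049,0.156,0],[0.087,0,0.049,0.156,0]]'
python3 - <<'E'
from h import *
for n in("scene","wrist"):cv2.imwrite(f"pics/{n}2.png",cv2.resize(read_camera(n)[150:270,240:400],None,fx=4,fy=4) if n=="scene" else read_camera(n))
E
```

```text
time_s: 3.55
tool_pos: [0.6525, 0.0009, 0.0665]
tool_rot: [180.0, 0.0, 123.0]
force: [-1.5, -1.5, 1.0]
grip_width: 0.0869
```

View pics/scene2.png

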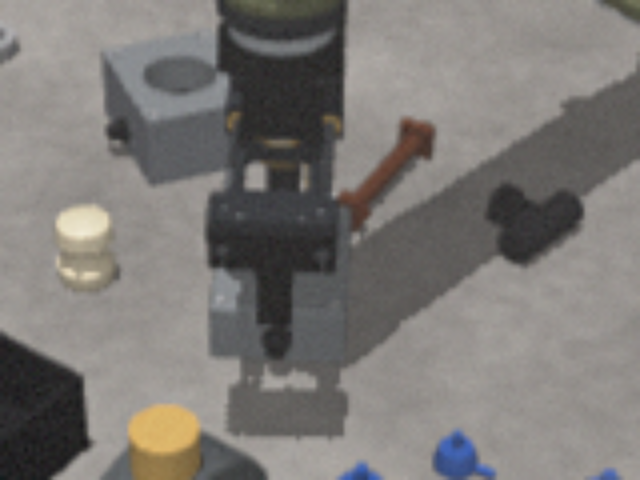

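View pics/wrist2.png

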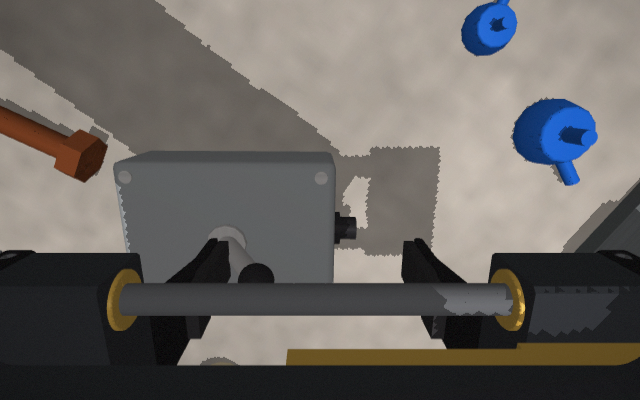

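The lever now leans to the right in the wrist view, with the ball at (257,273). I'll push 3 mm more to seat it on the stop, then back off, rise and check.

```bash
python3 -m handwheel '[[0.087,0,0.003,0,0],[0.087,0,0.003,0,0],[0.087,0,0.003,0,0]]'; python3 -m handwheel '[[0.087,0,-0.01,0,0],[0.087,0,-0.03,0,0],[0.087,0,-0.03,-0.04,0],[0.087,0,-0.03,-0.08,0],[0.087,0,-0.03,-0.12,0],[0.087,0,-0.03,-0.15,0],[0.087,0,-0.03,-0.15,0],[0.087,0,-0.03,-0.15,0]]'
python3 - <<'E'
from h import *
o=get_obs();print(o["tool_pos"],o["tool_rot"])
p=camera_params("wrist");im=read_camera("wrist");cv2.imwrite("pics/w3.png",im)
u=np.array([np.cos(np.radians(33)),np.sin(np.radians(33)),0])
for a in(-.5,0,.25,.4,.5): print(a,proj("wrist",np.array([.611,-.026,.047])+.048*(np.sin(a)*u+np.cos(a)*np.array([0,0,1])),p))
E
```

```text
time_s: 3.95
tool_pos: [0.653, 0.0011, 0.0661]
tool_rot: [-179.7, -0.1, 123.0]
force: [-6.5, -4.0, 4.6]
grip_width: 0.087
time_s: 4.75
tool_pos: [0.6305, -0.0127, 0.2172]
tool_rot: [179.8, 0.0, 123.1]
force: [0.2, -1.1, -0.9]
grip_width: 0.0868
[ 0.63047841 -0.01265312  0.217163  ] [1.79817104e+02 3.83664046e-03 1.23105837e+02]
-0.5 [260.09028493 191.27512978]
0 [286.63238455 193.10313071]
0.25 [300.92862516 192.64981893]
0.4 [309.09650307 191.94950532]
0.5 [314.21112729 191.32034493]
```

View pics/w3.png

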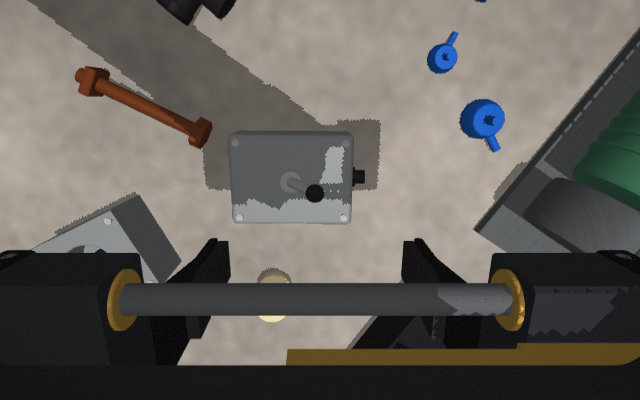

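The ball sits at (315,193), matching the +0.5 rad stop, predicted at (314,191). Next stop is above the oblong well with the jaws closed.

```bash
python3 -m handwheel '[[0,0.04,0.005,0,-0.1],[0,0.08,0.01,0,-0.2],[0,0.12,0.016,0,-0.3],[0,0.16,0.022,0,-0.4],[0,0.2,0.028,0,-0.5],[0,0.24,0.034,0,-0.6],[0,0.28,0.04,0,-0.646],[0,0.31,0.044,0,-0.646],[0,0.329,0.047,0,-0.646],[0,0.329,0.047,0.04,-0.646],[0,0.329,0.047,0.08,-0.646],[0,0.329,0.047,0.08,-0.646],[0,0.329,0.047,0.08,-0.646]]'
python3 - <<'E'
from h import *
o=get_obs();print(o["tool_pos"],o["tool_rot"])
p=camera_params("wrist");im=read_camera("wrist")
c=np.array([.491,.289]);a=np.radians(-20);ux=np.array([np.cos(a),np.sin(a)]);uy=np.array([-ux[1],ux[0]])
q=[proj("wrist",[*(c+sx*.019*ux+sy*.034*uy),.058],p) for sx,sy in((1,1),(1,-1),(-1,-1),(-1,1))]
cv2.polylines(im,[np.int32(np.round(q))],True,(0,0,255),1)
k=proj("wrist",[*c,.036],p);print(q,k);cv2.circle(im,tuple(np.int32(k)),3,(0,255,0),-1)
cv2.imwrite("pics/w4.png",im)
E
```

```text
time_s: 6.1
tool_pos: [0.4889, 0.2875, 0.1355]
tool_rot: [-179.9, -0.1, 160.1]
force: [0.5, -0.1, 1.0]
grip_width: 0.001
[0.48891947 0.28745304 0.13550863] [-1.79860482e+02 -9.86140395e-02  1.60073187e+02]
[array([366.47931307, 235.92069131]), array([273.26944724, 235.73604887]), array([271.4892695 , 185.10076267]), array([368.74343098, 185.25692698])] [319.71240161 202.28781022]
```

View pics/w4.png

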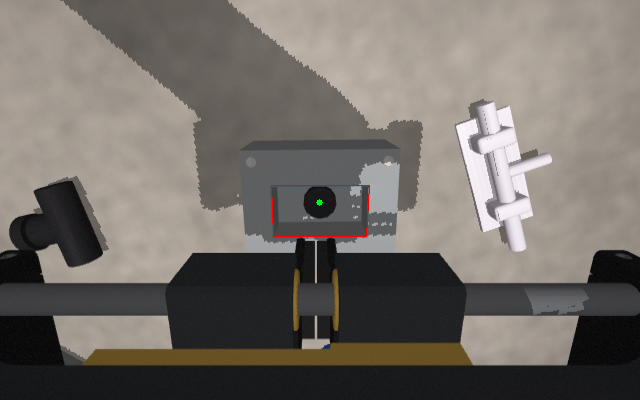

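The predicted rim outline and key centre land exactly on the picture. Pressing now.

```bash
python3 -m handwheel '[[0,-0.001,0.002,0,0],[0,-0.001,0.002,0.03,0],[0,-0.001,0.002,0.06,0],[0,-0.001,0.002,0.08,0],[0,-0.001,0.002,0.095,0],[0,-0.001,0.002,0.099,0],[0,-0.001,0.002,0.103,0],[0,-0.001,0.002,0.107,0],[0,-0.001,0.002,0.108,0],[0,-0.001,0.002,0.108,0],[0,-0.001,0.002,0.108,0]]'
```

```text
time_s: 7.25
tool_pos: [0.4922, 0.2899, 0.0304]
tool_rot: [179.9, 0.0, 160.1]
force: [-2.7, -2.2, 6.6]
grip_width: 0.0003
```

```bash
python3 -m handwheel '[[0,0,0,0.002,0],[0,0,0,0.002,0],[0,0,0,0.002,0],[0,0,0,0.002,0],[0,0,0,0.002,0],[0,0,0,0.002,0],[0,0,0,0.002,0],[0,0,0,0.002,0],[0,0,0,0.002,0],[0,0,0,0.002,0],[0,0,0,0.002,0],[0,0,0,0.002,0],[0,0,0,0.002,0]]'
```

```text
time_s: 8.55
tool_pos: [0.4923, 0.2899, 0.0302]
tool_rot: [179.9, 0.0, 160.1]
force: [-6.6, -4.2, 17.8]
grip_width: 0.0004
```

The stop is clearly reached: z is 30.2 mm and it pushes back with 17.8 N. It was held 1.3 s. Rising straight up now, then looking.

```bash
python3 -m handwheel '[[0,0,0,-0.01,0],[0,0,0,-0.04,0],[0,0,0,-0.08,0],[0,0,0,-0.105,0],[0,0,0,-0.105,0],[0,0,0,-0.105,0]]'
python3 - <<'E'
from h import *
p=camera_params("wrist");im=read_camera("wrist")
print(proj("wrist",[.491,.289,.036],p),proj("wrist",[.491,.289,.030],p))
cv2.imwrite("pics/w5.png",im)
E
python3 -m handwheel '[[0,0,0,-0.04,0],[0,0,0,-0.085,0],[0.087,-0.03,-0.03,-0.085,0.1],[0.087,-0.06,-0.065,-0.085,0.2],[0.087,-0.09,-0.1,-0.085,0.3],[0.087,-0.12,-0.135,-0.085,0.4],[0.087,-0.15,-0.17,-0.085,0.5],[0.087,-0.18,-0.205,-0.085,0.6],[0.087,-0.2,-0.23,-0.085,0.646],[0.087,-0.22,-0.256,-0.085,0.646],[0.087,-0.22,-0.256,-0.085,0.646],[0.087,-0.22,-0.256,-0.085,0.646],[0.087,-0.22,-0.256,-0.085,0.646]]'
python3 - <<'E'
from h import *
cv2.imwrite("pics/w6.png",read_camera("wrist"))
E
```

```text
time_s: 9.15
tool_pos: [0.492, 0.2899, 0.1325]
tool_rot: [179.9, 0.1, 160.1]
force: [0.1, 0.1, -0.6]
grip_width: 0.0006
[314.80950904 200.49742795] [314.81053853 198.32780983]
time_s: 10.5
tool_pos: [0.6105, -0.0246, 0.2154]
tool_rot: [-179.9, -0.1, 123.2]
force: [-0.6, -0.1, -0.2]
grip_width: 0.0805
```

View pics/w5.png

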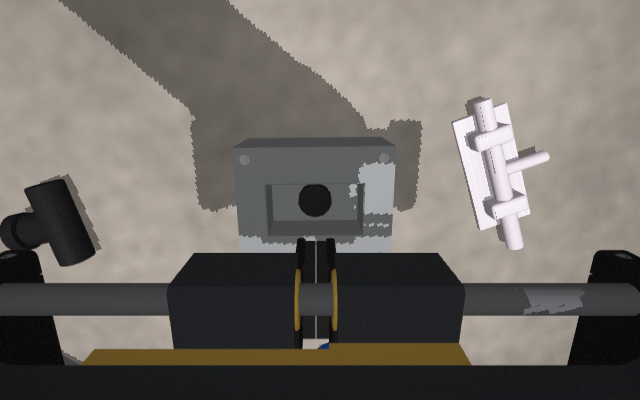

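View pics/w6.png

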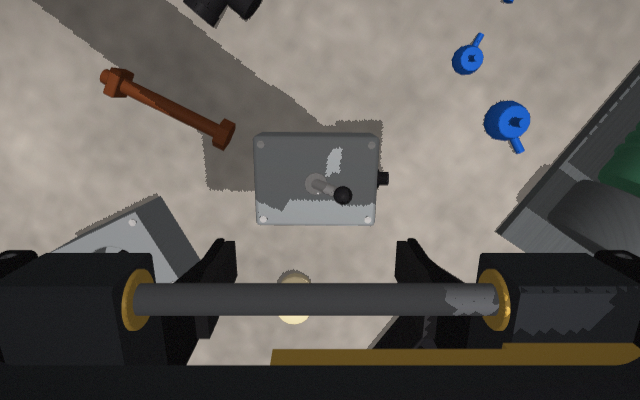

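The key is up again, at (315,200), and the lever is still over, with the ball at (343,195). Next I lower and push along -y; the TCP is about 0.5 mm on the +x side, and z has to drop 150 mm.

```bash
python3 -m handwheel '[[0.087,0,0,0.04,0],[0.087,0,0,0.08,0],[0.087,0,0,0.12,0],[0.087,0,0,0.14,0],[0.087,0,0,0.15,0],[0.087,0,0,0.15,0],[0.087,0,-0.01,0.15,0],[0.087,0,-0.02,0.15,0],[0.087,0,-0.028,0.15,0],[0.087,0,-0.036,0.15,0],[0.087,0,-0.042,0.15,0],[0.087,0,-0.047,0.15,0],[0.087,0,-0.05,0.15,0],[0.087,0,-0.052,0.15,0],[0.087,0,-0.052,0.15,0],[0.087,0,-0.052,0.15,0]]'
```

```text
time_s: 12.15
tool_pos: [0.5694, -0.0537, 0.067]
tool_rot: [179.8, 0.1, 123.1]
force: [5.7, 2.2, -0.4]
grip_width: 0.0867
```

```bash
python3 -m handwheel '[[0.087,0,0.01,0,0],[0.087,0,0.03,0,0],[0.087,0,0.03,-0.04,0],[0.087,0,0.03,-0.08,0],[0.087,0,0.03,-0.12,0],[0.087,0,0.03,-0.15,0],[0.087,0,0.03,-0.15,0],[0.087,0,0.03,-0.15,0]]'
python3 - <<'E'
from h import *
o=get_obs();print(o["tool_pos"],o["tool_rot"])
p=camera_params("wrist");cv2.imwrite("pics/w7.png",read_camera("wrist"))
u=np.array([np.cos(np.radians(33)),np.sin(np.radians(33)),0])
for a in(-.5,-.25,0,.5): print(a,proj("wrist",np.array([.611,-.026,.047])+.048*(np.sin(a)*u+np.cos(a)*np.array([0,0,1])),p))
cv2.imwrite("pics/top7.png",read_camera("top"))
E
```

```text
time_s: 12.95
tool_pos: [0.592, -0.0385, 0.216]
tool_rot: [-179.9, -0.0, 123.1]
force: [-0.6, -0.0, 0.2]
grip_width: 0.0869
[ 0.59195647 -0.0384874   0.21602504] [-1.79897804e+02 -3.42051513e-02  1.23053504e+02]
-0.5 [315.38777222 190.94374569]
-0.25 [328.70707631 192.29749975]
0 [343.05638116 192.77914421]
0.5 [369.72705917 191.00979977]
```

View pics/w7.png

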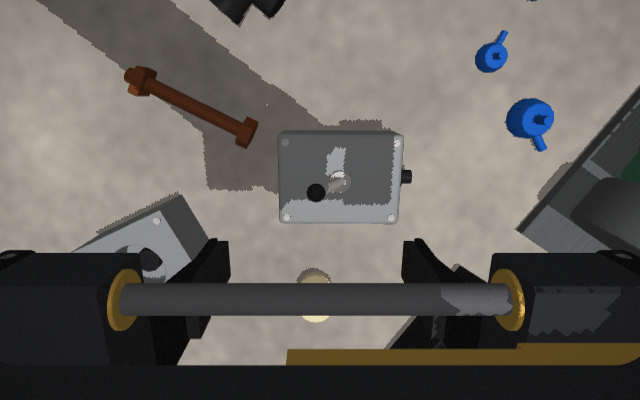

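View pics/top7.png

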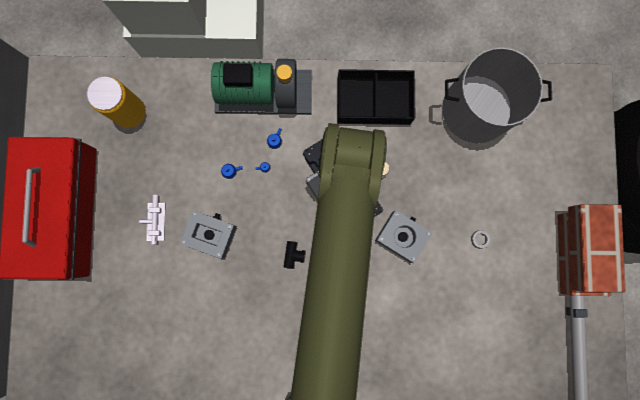

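The ball is at (316,192), the start-side stop (predicted 315,191). The loose items I can see in the top view haven't moved, and the arm is clear of everything, so I'm handing in.

```bash
python3 -c "
from cell import *
print(sign_off())"
```

```text
the job is handed in; nothing more can be done
None
```

The job is done and handed in after about 13 s of the 54 s allowed. `sign_off()` gives no verdict, so these are my own checks:

- **Toggle over:** I pushed it with the open fingers straddling the lever. The ball ended at (315,193) in the wrist picture, against (314,191) predicted for the far stop.
- **Key in the oblong well:** I pressed it with closed fingertips until it stopped. The fingertips were 30.2 mm above the ledge, about 5.8 mm of travel, with 17.8 N pushing back, and I held it there for 1.3 s. After I rose, the wrist picture showed the key at its released position.
- **Toggle back:** The ball ended at (316,192), against (315,191) predicted for the starting stop.
- **Round-well key and loose hardware:** I never went near the round-well key. In the last pictures the loose items I could see were where they began. The arm hid most of the axle bolt and the insulator from the top camera; both showed in the wrist view, where I judged them by eye only.

While the key was held down there was also a sideways force of about 8 N. I put this down to friction on the key and did not look into it further. No check failed.

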